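Close the specimen gauge on a moulded sample

ROBOT

A 7-joint arm with a two-finger parallel gripper is mounted at the origin on the work surface. World frame = base frame: x ahead of the robot, y to its left, z up, the work surface at z = 0. Lengths are in mm, angles in rad, forces in N, time in s.
With the tool pointing down it reaches from about 400 to 875 mm from the base axis. Payload 4.4 kg.
Tool frame: the origin (TCP) lies at the very end of the fingers, on their centre line; the grasp point (between the pads) lies 19 mm behind it (ctrl.grasp_offset is the distance from the TCP to the grasp point, in mm); z points along the fingers, y is the line along which they close (so a half turn about z gives the same grasp; the last joint's range is limited). The gripper opens to 85 mm and grips with 20 to 120 N. Pads are 22 mm wide; open, the fingers measure 114 mm over their backs; the gripper's body (76 mm by 85 mm) begins 54 mm behind the grasp point. The pads swing forward as they close: fully open they stand 13 mm farther back than shut.
Start: joints at [1.282, 0.628, 0.038, 1.517, -0.027, 0.996, -0.02], TCP at [143.653, -633.942, 197.013] pointing down, gripper open.
Joint ranges: [-3.06, 3.06], [-0.37, 2.12], [-1.25, 1.32], [0.18, 2.47], [-1.1, 4.24], [0.23, 1.98], [-2.94, 2.94]. Speed limits (rad/s): [2.57, 2.57, 3.14, 3.14, 3.14, 3.14, 3.14].

INTERFACE

Orientations are given as [roll, pitch, yaw] about the fixed x, y, z axes, in that order (R = Rz(yaw) Ry(pitch) Rx(roll)).
In Python, from cell import status, cams, ctrl gives the robot as it stands.
- The arm moves only by the tool move_arm, never from a script. Its argument "plan" is a list of rows, each a list of 3 entries, a list of its own where there are three numbers: the shift along the world's x, y, z in mm, then the turn, a rotation vector about the world's x, y, z in degrees, then the opening, from 0 (shut) to 1 (fully open). In form: [[[x, y, z], [wx, wy, wz], gripper], ...]. A call has 1 to 10 rows; each row shifts and turns the commanded pose from where the row before left it; what a row does not reach is not made up. A row lasts 1/8 s, in which the tool goes at most 62.5 mm and 10.7 degrees, less where a joint would pass 70% of its speed; a pose out of reach is approached as far as the arm can. A call with a gripper value outside its range is refused whole. The fingers move at their own pace and stop on an object; the grip force is fixed at half the most. Time passes only in rows, so rows that do not move let the fingers close. It gives the time, the measured TCP pose, the force, the opening and the grip force at its end, in the units of the state.
- status.read_state(): the state, without advancing time (a new reading comes with each control period).
- cams.get_image(name): name is "side" or "top"; returns the picture (480x640x3 uint8, blue, green, red); there is no depth.
- cams.camera_params(name): a dict with "K" (3x3 intrinsics, pixels), "pose" (4x4, takes a point from camera to world coordinates). Camera axes: x right, y down, z forward; pixel columns grow to the right and rows downward; lengths in mm; the calibration is good to about 2 mm. A picture is of the moment at which its call begins. camera_params takes no time and is no camera call.
- ctrl.finish_job(): hands the job in; it is judged then, once.
The state is a dict: "clock": time; "qpos": joint angles; "qd": joint speeds; "tau": joint torques, N m; "eef_pos": TCP position; "tool_rot": TCP orientation; "force": force on the tool from outside, world axes, zero at the start; "torque": the same for the moment, N m; "width": finger opening in mm; "gripper_force": force on a finger pad.
Only numpy, scipy, OpenCV 4.12 (cv2) and the standard library are available. Lean on these libraries where they do the work, as an engineer would, in place of code of your own. Each camera call takes 0.05 s, during which the arm holds its last target. There are 200 camera calls.

TASK

Lift the clear guard of the specimen gauge by its front bar, past its balance point, so that it rests fully open by itself. Then push the moving jaw along the beam until the specimen standing on the bed is lightly nipped between both jaws, touching each, still upright and with the moving jaw square, not cocked. Leave the guard open, and do not disturb the other specimen or anything else on the bench.

Things in the scene. Friction and masses are not known exactly. Their poses are not given: they have to be found in the camera images.
- gauge: Specimen gauge, a big bench caliper on a fixed grey bed 190 x 380 mm, 20 mm thick. Origin at table height; bed x -90 to 100, y -190 to 190 mm. x: from the front (robot's side, beam) to the back (guard's hinge); y: along the beam from the moving to the fixed jaw; z up. Steel beam along y at x = -60, top at z = 45 mm. Two hinge posts at x = 85, y = -170 and 170 mm, 130 mm tall.
- fixed_jaw (a point): Middle of the fixed jaw's measuring face, at x = 0, y = 110, z = 40 mm of the gauge. The face spans x -48 to 45 and z 20 to 60 mm and looks to -y, to the moving jaw. Axes as the gauge's.
- guard (a joint): Hinge of the clear counterweighted guard over the bed: 0 = closed (level), grows as the front bar is lifted, 1.75 = fully open against its stop. Axis along the gauge's y through x = 85, z = 115 mm. It falls shut below its balance point (near 0.8 rad) and falls open, to the stop, by itself above it. Lifting takes about 1 to 2 N.
- guard_bar (a point): Middle of the guard's front bar: a round steel bar 12 mm thick, 310 mm long along the gauge's y, 210 mm from the hinge axis, so at x = -125, z = 115 mm of the gauge when closed. Behind it an opening of 54 mm is free before the clear panel begins; it can be gripped from above and turns in the fingers.
- carriage (a joint): Slide of the moving jaw along the beam, m. At 0 the faces of the jaws are 160 mm apart; the gap is 160 mm less this value; it moves to +y of the gauge, at most 0.13. It drags with about 6 N and stays where it is left.
- jaw (a joint): Cock (yaw) of the moving jaw on its carriage, rad; 0 = square, parallel with the fixed jaw; stops at +-0.15. A stiff friction pivot on the beam's axis (0.4 N m): it stays as cocked. Pushing the blade's far end, or pressing on after contact with a specimen (more than about 5 N on the specimen, 11 N in all at the lug) cocks it.
- jaw_lug (a point): Top centre (z = 91 mm) of the moving jaw's thumb lug: dark block right over the beam, 26 mm (gauge x) by 14 mm (along the beam), standing from z = 49 to 91 mm. The jaw's measuring face is 12 mm to +y of this point; its blade reaches 105 mm to +x, z 21 to 60 mm. Behind the lug (-y) the carriage's top is at z = 50 mm for 23 mm, then the bare beam.
- wide_center (a point): Centre of the wide specimen: white plastic cylinder, 60 mm across, 50 mm tall, 0.12 kg. It stands either on the gauge's bed between the jaws, or on the separate square metal rest plate.
- slim_center (a point): Centre of the slim specimen: white plastic cylinder, 44 mm across, 50 mm tall, 0.08 kg. It stands in the other of the two places.
- bottle_big: Bystander, leave alone: clear bottle, 86 mm across, 160 mm tall, blue cap. Origin: centre of its underside.
- bottle_white: Bystander, leave alone: white bottle, 70 mm across, 150 mm tall, blue cap. Origin: centre of its underside.
- dropper: Bystander, leave alone: small white bottle, 40 mm across, 70 mm tall, red cap. Origin: centre of its underside.
- tin: Bystander, leave alone: flat round lidded metal tin, 84 mm across, 36 mm tall. Origin: centre of its underside.
- foam_cup: Bystander, leave alone: white cup-shaped sample with a domed top, 90 mm across at the top, 134 mm tall. Origin: centre of its underside.
- beaker: Bystander, leave alone: open glass beaker, 80 mm across, 90 mm tall. Origin: centre of its underside.
Not all that is in view belongs to the job. What is shaped like the part that bears wide_center but blue is not meant.

How it is judged (in metres and radians):
On the way, in this order (a step that is already met when the one before it is completed fails the run):
1. the guard stands fully open (value of joint guard above 1.6 rad), for 0.3 s.
2. the specimen on the bed is nipped between both jaws, the jaw square (((y of wide_center in the frame of gauge between 0.077 and 0.083 m and x of wide_center in the frame of gauge between -0.03 and 0.045 m and z of wide_center in the frame of gauge between 0.035 and 0.052 m and angle between wide_center's own z axis and vertical below 0.1 rad and value of joint carriage between 0.098 and 0.104 m and distance of slim_center from where it was at the start of the episode below 0.02 m) or (y of slim_center in the frame of gauge between 0.085 and 0.091 m and x of slim_center in the frame of gauge between -0.03 and 0.045 m and z of slim_center in the frame of gauge between 0.035 and 0.052 m and angle between slim_center's own z axis and vertical below 0.1 rad and value of joint carriage between 0.114 and 0.12 m and distance of wide_center from where it was at the start of the episode below 0.02 m)) and value of joint jaw between -0.05 and 0.05 rad), for 0.2 s.
At the end, for the whole second after the job is handed in: Guard at rest above 1.6 rad. The bed's specimen upright on the bed (0.1 rad), against the fixed jaw within 3 mm; jaw gap its diameter +2/-4 mm; moving jaw square within 0.05 rad and at rest; the other specimen within 20 mm of its start (all of step 2 and value of joint guard above 1.6 rad and velocity of joint carriage between -0.005 and 0.005 m/s and velocity of joint guard between -0.05 and 0.05 rad/s); the robot touches nothing.
It fails at once if the moving jaw is cocked hard (over 0.1 rad) (value of joint jaw above 0.1 rad or value of joint jaw below -0.1 rad).
It fails at once if a specimen is tipped (angle between any of wide_center, slim_center's own z axis and vertical above 0.4 rad).
It fails at once if a bystander is moved more than 30 mm (distance of any of bottle_big, bottle_white, dropper, tin, foam_cup, beaker from where it was at the start of the episode above 0.03 m).
It also fails if it takes over 61 s, if anything falls off the work surface, if the arm or the gripper's body presses on something with over 40 N, if the wrist force passes 120 N, or if a joint passes its speed limit or range.

## Working session

There is one attempt and no reset: what is moved stays moved. The work goes in short steps, Python scripts to look and compute and a tool call to move; the robot and the scene stay as the last step left them, time stands still between calls to the robot, and variables do not carry over. Pictures are saved under pics/ and viewed, at most 10 in all, crops included, and the job is handed in when it is done.

Besides the shell and the picture viewer there is one more tool, called after ">>>" in YAML: its name, and indented under it one key for each argument. move_arm: Moves the arm, as the interface text tells. Its arguments: {"type":"object","properties":{"plan":{"type":"array","items":{"type":"array"}}},"required":["plan"]}

```bash
mkdir -p pics
python3 - <<'E'
from cell import status,cams,ctrl
import cv2,numpy as np
s=status.read_state(); print({k:np.round(v,3).tolist() if not isinstance(v,(int,float)) else v for k,v in s.items()})
for n in("side","top"):
    cv2.imwrite(f"pics/{n}0.png",cams.get_image(n)); p=cams.camera_params(n); print(n,np.round(p["K"],1).tolist(),np.round(p["pose"],3).tolist())
E
```

```text
{'clock': 0.0, 'qpos': [1.282, 0.629, 0.038, 1.518, -0.027, 0.996, -0.02], 'qd': [-0.001, 0.002, -0.001, 0.001, -0.002, -0.0, -0.001], 'tau': [-0.0, -56.34, 1.226, -19.345, 0.011, 0.011, 0.0], 'eef_pos': [143.5, -633.238, 196.082], 'tool_rot': [-3.14, 0.0, 0.223], 'force': [0.474, -0.832, -0.326], 'torque': [-0.004, -0.021, -0.017], 'gripper_force': 0.0, 'width': 85.52246985419227}
side [[461.1, 0.0, 307.5], [0.0, 461.1, 237.9], [0.0, 0.0, 1.0]] [[-0.994, -0.082, 0.066, 445.447], [-0.105, 0.674, -0.731, 772.307], [0.015, -0.734, -0.679, 894.815], [0.0, 0.0, 0.0, 1.0]]
top [[490.7, 0.0, 314.8], [0.0, 490.7, 242.2], [0.0, 0.0, 1.0]] [[0.001, -0.998, 0.067, 433.032], [-1.0, -0.001, -0.0, -86.074], [0.0, -0.067, -0.998, 1482.282], [0.0, 0.0, 0.0, 1.0]]
```

View pics/top0.png

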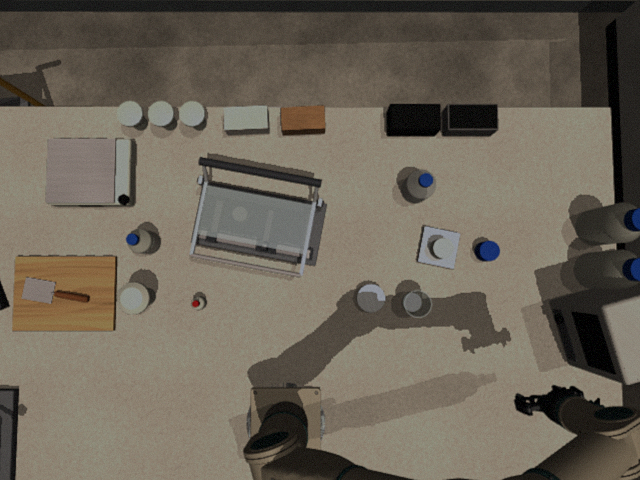

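View pics/side0.png

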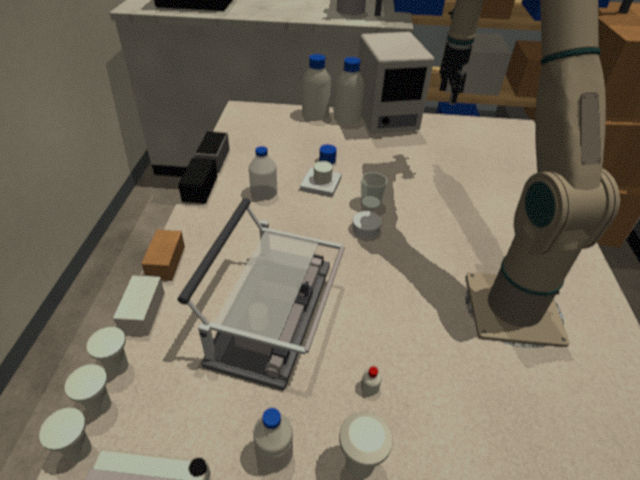

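The top view shows the gauge at about (255,225) with its front bar along the lower edge. The specimen on the bed is near (240,213), and the other one is on the plate at (438,247). I'll take enlarged crops next.

Run:
```python
import cv2
a=cv2.imread("pics/top0.png")[145:285,180:340]; b=cv2.imread("pics/side0.png")[195:390,175:355]
for n,i,f in(("ct",a,5),("cs",b,3)):
    i=cv2.resize(i,None,fx=f,fy=f,interpolation=cv2.INTER_CUBIC); i=cv2.convertScaleAbs(i,alpha=1.5); i=i[:600]; cv2.imwrite(f"pics/{n}.png",i)
```

```text
(no output)
```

View pics/ct.png

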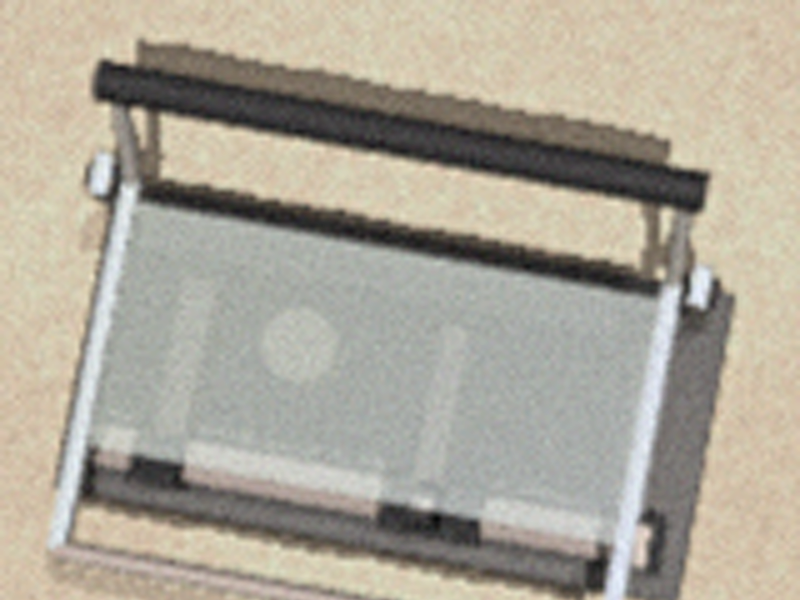

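View pics/cs.png

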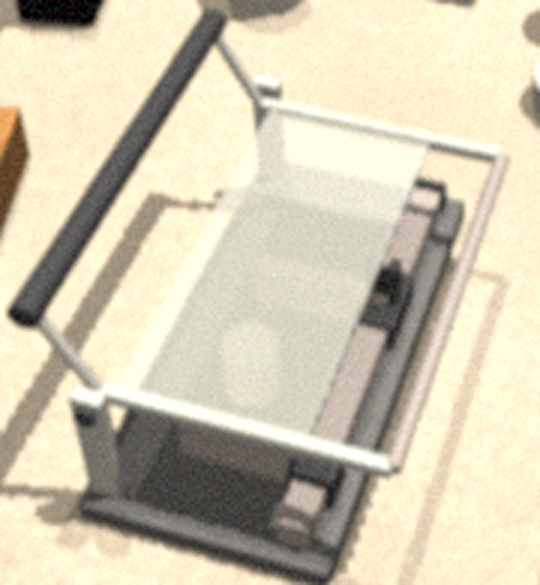

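The top crop shows the front bar's left end at crop (55,547) and hinge ends near (133,190) and (672,290). The specimen is at crop (299,344), 75 px wide, and the lug near (435,515). In the side crop the bar ends are at (392,467) and (500,155), and the lug top is near (393,268).

```bash
cat > h.py <<'E'
import numpy as np,cv2
from cell import status,cams,ctrl
P={n:cams.camera_params(n) for n in("side","top")}
def ray(n,u,v):
    p=np.array(P[n]["pose"]);d=p[:3,:3]@np.linalg.inv(P[n]["K"])@[u,v,1];return p[:3,3],d/np.linalg.norm(d)
def plane(n,u,v,z):
    o,d=ray(n,u,v);return o+d*(z-o[2])/d[2]
def tri(a,b):
    o1,d1=ray("top",*a);o2,d2=ray("side",*b)
    t=np.linalg.lstsq(np.c_[d1,-d2],o2-o1,rcond=None)[0];p,q=o1+d1*t[0],o2+d2*t[1];return (p+q)/2,np.linalg.norm(p-q)
def proj(n,X):
    T=np.linalg.inv(P[n]["pose"]);c=T[:3,:3]@X+T[:3,3];u=P[n]["K"]@c;return u[:2]/u[2]
E
python3 - <<'E'
from h import *
np.set_printoptions(precision=1,suppress=True)
ct=lambda x,y:(180+x/5-.4,145+y/5-.4); cs=lambda x,y:(175+x/3-.3,195+y/3-.3)
print("barL",tri(ct(55,547),cs(392,467)),plane("top",*ct(55,547),115),plane("side",*cs(392,467),115))
print("barR side",plane("side",*cs(500,155),115),"top",plane("top",300,275,115))
hl,hr=plane("top",*ct(133,190),115),plane("top",*ct(672,290),115);print("hinge",hl,hr,np.linalg.norm(hl-hr))
print("lug top side",plane("side",*cs(393,268),91),"top",plane("top",*ct(435,512),91))
c=plane("top",*ct(299,344),70);print("spec",c, 75/5/490.7*(1482-70))
g=cv2.cvtColor(cv2.imread("pics/top0.png"),cv2.COLOR_BGR2GRAY)
print(g[238:258,424:456])
print(g[262:282:1,290:306])
E
```

```text
barL (array([491.7, 259.3, 117.7]), np.float64(0.06532260427713264)) [491.8 260.  115. ] [491.8 257.5 115. ]
barR side [436.3 -47.4 115. ] top [433.7 -45.2 115. ]
hinge [693.  219.7 115. ] [636.6 -83.9 115. ] 308.76569872878065
lug top side [511.8  63.5  91. ] top [513.   50.6  91. ]
spec [611.5 132.2  70. ] 43.16282861218667
[[153 148 149 145 114  94  93  95  97  97  88  99  93  86  93 106 114 126
  126 132 129 136 147 147 143 147 151 149 146 148 145 146]
 [150 146 150 144 109  91  92  94 100  99  91  80  72  90 112 138 148 146
  149 144 146 145 142 146 144 147 147 145 143 148 153 146]
 [152 143 148 139 109  97  98  99  91  79  61  55  89 131 146 146 146 149
  146 146 146 143 145 143 148 145 144 144 149 146 148 148]
 [145 153 149 114  91  88  86  89  63  43  37  85 135 152 147 148 146 149
  145 147 145 145 143 147 145 147 145 148 145 146 142 149]
 [146 147 151 112  88  68  67  60  41  33  72 133 152 150 145 143 146 145
  150 144 148 144 145 148 142 147 151 151 141 145 146 148]
 [147 147 153 105  74  61  57  43  39  36 110 146 149 149 149 139 146 142
  145 144 146 145 145 144 140 143
[... 2529 characters left out ...]
 140 148 150 150 128 130 129]
 [105  99  86  86  87  99  95 104 119 131 147 148 141 122 132 130]
 [126 121 120 120 111 105  95  90  91 106 136 147 137 130 130 135]
 [115 128 127 133 132 128 120 119 118 119 131 145 143 138 136 135]
 [108  99 104 100 108 115 126 127 130 125 124 141 135 131 134 130]
 [110  92  94  92 109 114 111 103 109 108 116 127 138 135 136 129]
 [108 111 106 108 131 140 119 111 106 110 123 133 142 132 133 132]
 [107 114 114 123 134 133 142 138 130 136 133 134 139 140 135 132]
 [108 108 124 129 137 141 134 138 136 135 127 136 136 137 134 129]
 [120 124 128 136 130 133 134 132 132 134 129 134 136 131 133 132]
 [139 136 134 129 135 132 130 133 133 132 134 129 135 137 132 132]]
```

Measurements agree with the given sizes: the bar comes out 310.7 mm long, gauge yaw is about -0.184 and its origin about (586, 83). The slim specimen (44 mm) is on the bed. I'll move above the bar next.

>>> move_arm:
  plan:
    - [[37,42,13],[0,0,8.3],0.45]
    - [[37,42,13],[0,0,8.3],0.45]
    - [[37,42,13],[0,0,8.3],0.45]
    - [[37,42,13],[0,0,8.3],0.45]
    - [[37,42,13],[0,0,8.3],0.45]
    - [[37,42,13],[0,0,8.4],0.45]
    - [[37,42,13],[0,0,8.4],0.45]
    - [[37,42,13],[0,0,8.4],0.45]

```text
clock: 1.1
eef_pos: [440.4, -296.5, 301.3]
tool_rot: [-3.141, 0.0, 1.392]
force: [0.4, -0.2, -0.1]
width: 38.8
gripper_force: 0.0
```

>>> move_arm:
  plan:
    - [[3,58,0],[0,0,0],0.45]
    - [[3,58,0],[0,0,0],0.45]
    - [[3,58,0],[0,0,0],0.45]
    - [[3,58,0],[0,0,0],0.45]
    - [[4,58,0],[0,0,0],0.45]
    - [[4,58,0],[0,0,0],0.45]
    - [[4,55,0],[0,0,0],0.45]
    - [[0,0,0],[0,0,0],0.45]
    - [[0,0,0],[0,0,0],0.45]

```text
clock: 2.22
eef_pos: [463.3, 104.4, 300.6]
tool_rot: [-3.141, 0.001, 1.387]
force: [0.0, -1.1, 0.6]
width: 38.5
gripper_force: 0.0
```

>>> move_arm:
  plan:
    - [[0,1,-50],[0,0,0],0.45]
    - [[0,1,-50],[0,0,0],0.45]
    - [[0,0,-40],[0,0,0],0.45]
    - [[0,0,-30],[0,0,0],0.45]
    - [[0,0,-20],[0,0,0],0.45]
    - [[0,0,-13],[0,0,0],0.45]
    - [[0,0,0],[0,0,0],0.45]
    - [[0,0,0],[0,0,0],0.45]

```text
clock: 3.22
eef_pos: [464.3, 106.8, 98.7]
tool_rot: [3.14, -0.0, 1.386]
force: [0.6, -0.2, 0.7]
width: 38.5
gripper_force: 0.0
```

Run:
```python
from h import *
i=cams.get_image("side");cv2.imwrite("pics/s1.png",cv2.resize(i[195:390,175:400],None,fx=3,fy=3,interpolation=cv2.INTER_CUBIC))
```

```text
(no output)
```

View pics/s1.png

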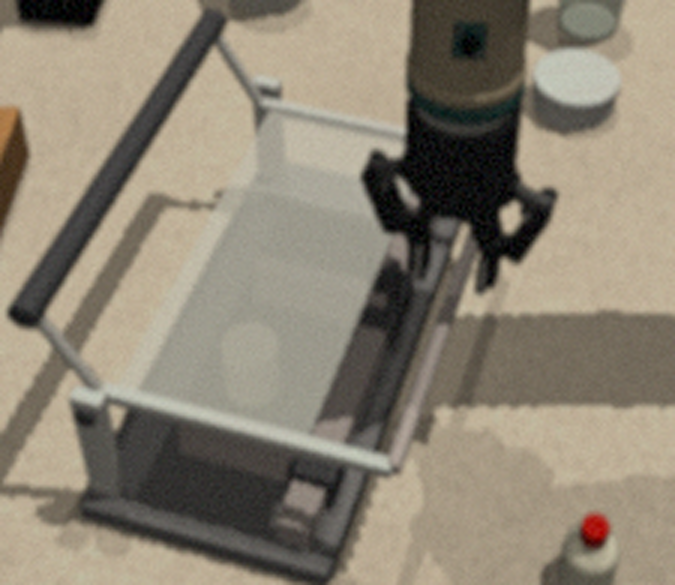

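The fingers straddle the bar, one on each side, at around crop (430,270) and (487,270). I'll close on it now.

>>> move_arm:
  plan:
    - [[0,0,-3],[0,0,0],0.1]
    - [[0,0,0],[0,0,0],0.05]
    - [[0,0,0],[0,0,0],0.05]
    - [[0,0,0],[0,0,0],0.05]
    - [[0,0,0],[0,0,0],0.05]
    - [[0,0,0],[0,0,0],0.05]

```text
clock: 4.03
eef_pos: [463.7, 107.1, 95.0]
tool_rot: [3.142, -0.0, 1.387]
force: [0.0, -0.3, -0.6]
width: 4.2
gripper_force: 0.0
```

Run:
```python
from h import *
i=cams.get_image("side");j=cams.get_image("top")
print(status.read_state()["width"],proj("side",np.array([463.7,107,95])),proj("side",np.array([463.7,107,115])))
a=cv2.resize(i[225:340,245:375],None,fx=4,fy=4,interpolation=cv2.INTER_CUBIC);b=cv2.resize(j[195:310,190:255],None,fx=4,fy=4,interpolation=cv2.INTER_CUBIC)
cv2.imwrite("pics/s2.png",np.hstack([a,b]))
```

```text
4.506986543555556 [325.02401968 299.30329949] [325.39707499 293.46600496]
```

View pics/s2.png

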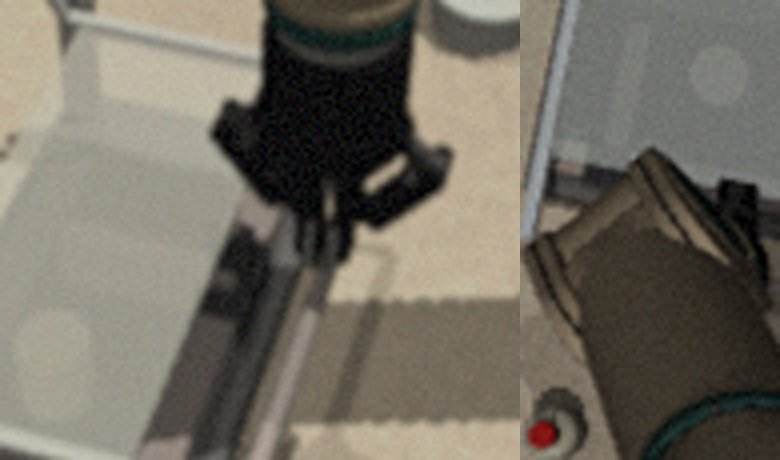

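Run:
```python
from h import *
t=np.array([143.5,-633.2,196.]);print("expected initial tip",proj("side",t),proj("top",t), "100 above",proj("top",t+[0,0,100]))
u=np.array([463.7,107,0])
for z in(75,95,115,135,155,175):print(z,proj("side",u+[0,0,z]),proj("top",u+[0,0,z]))
print(status.read_state())
a=cv2.imread("pics/side0.png")[30:130,420:500];b=cv2.imread("pics/top0.png")[370:430,500:620]
a=cv2.resize(a,(320,400),interpolation=3);b=cv2.resize(b,(480,240),interpolation=3);b=np.vstack([b,np.zeros((160,480,3),np.uint8)])
cv2.imwrite("pics/f0.png",cv2.convertScaleAbs(np.hstack([a,b]),alpha=2))
```

```text
expected initial tip [443.31909569 110.5025971 ] [527.02265369 388.1391015 ] 100 above [545.21947171 397.81360741]
75 [324.66066388 304.98882327] [247.32986616 264.46283836]
95 [325.02401968 299.30329949] [246.36001264 264.30745107]
115 [325.39707499 293.46600496] [245.36182847 264.14752471]
135 [325.78022345 287.47078034] [244.33405387 263.98285746]
155 [326.17388028 281.31112846] [243.27535328 263.81323533]
175 [326.57848379 274.98019081] [242.18430952 263.63843126]
{'clock': 4.125, 'qpos': array([-0.02015593,  0.56972938, -0.38316299,  2.08394821,  0.39182297,
        0.55627349, -0.86880054]), 'qd': array([ 0.00023919,  0.00051089,  0.00080941,  0.00011928, -0.00038627,
        0.00102534,  0.00012724]), 'tau': array([-6.25293906e-04, -4.39289296e+01, -3.46054830e+00, -1.12716803e+01,
        6.62219856e-03,  9.92828573e-04,  7.30018473e-05]), 'eef_pos': array([463.63495798, 107.03430039,  95.0029467 ]), 'tool_rot': array([-3.14156304e+00, -6.80975419e-06,  1.38683970e+00]), 'force': array([ 0.16085727, -0.41114531, -0.08442071]), 'torque': array([ 0.04597821, -0.00454798, -0.01841404]), 'gripper_force': 0.0, 'width': 4.506986543555556}
```

View pics/f0.png

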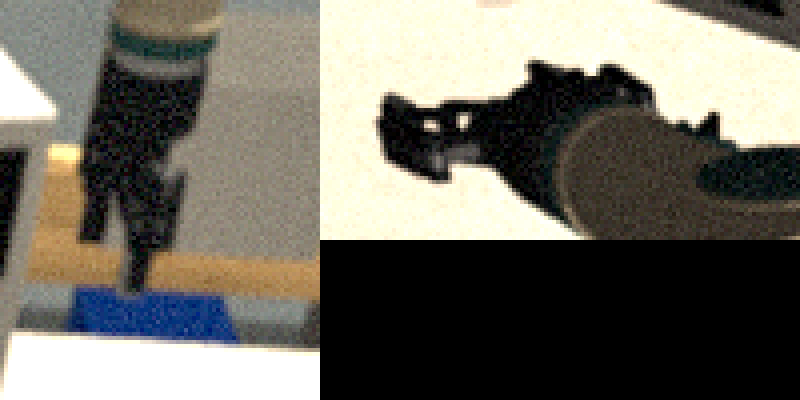

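The bar was not gripped: the fingers closed to 4 mm. In both pictures the fingertips appear about 35 mm higher than the reported TCP. I'll reopen, go lower while watching the force, and close again.

>>> move_arm:
  plan:
    - [[0,0,20],[0,0,0],0.4]
    - [[0,0,0],[0,0,0],0.4]
    - [[0,0,0],[0,0,0],0.4]
    - [[0,0,0],[0,0,0],0.4]
    - [[0,0,-15],[0,0,0],0.4]
    - [[0,0,-15],[0,0,0],0.4]
    - [[0,0,-10],[0,0,0],0.4]
    - [[0,0,-8],[0,0,0],0.4]
    - [[0,0,0],[0,0,0],0.4]

```text
clock: 5.25
eef_pos: [463.1, 107.0, 66.3]
tool_rot: [-3.14, 0.001, 1.387]
force: [-0.5, -0.4, -0.0]
width: 33.9
gripper_force: 0.0
```

>>> move_arm:
  plan:
    - [[0,0,0],[0,0,0],0.05]
    - [[0,0,0],[0,0,0],0.05]
    - [[0,0,0],[0,0,0],0.05]
    - [[0,0,0],[0,0,0],0.05]
    - [[0,0,0],[0,0,0],0.05]

```text
clock: 5.88
eef_pos: [463.0, 107.3, 67.4]
tool_rot: [-3.141, 0.0, 1.387]
force: [-4.7, 1.5, 6.6]
width: 9.8
gripper_force: 58.8
```

The bar is caught, but at 9.8 mm it is only held at the fingertips, since the bar is 12 mm thick. I'll regrip 15 mm lower.

>>> move_arm:
  plan:
    - [[0,0,0],[0,0,0],0.4]
    - [[0,0,0],[0,0,0],0.4]
    - [[0,0,0],[0,0,0],0.4]
    - [[0,0,-8],[0,0,0],0.4]
    - [[0,0,-7],[0,0,0],0.4]
    - [[0,0,0],[0,0,0],0.4]

```text
clock: 6.62
eef_pos: [463.0, 106.9, 51.2]
tool_rot: [-3.14, 0.001, 1.387]
force: [-0.8, -0.4, -0.2]
width: 34.4
gripper_force: 0.0
```

>>> move_arm:
  plan:
    - [[0,0,0],[0,0,0],0.05]
    - [[0,0,0],[0,0,0],0.05]
    - [[0,0,0],[0,0,0],0.05]
    - [[0,0,0],[0,0,0],0.05]
    - [[0,0,0],[0,0,0],0.05]

```text
clock: 7.25
eef_pos: [462.9, 107.2, 52.0]
tool_rot: [-3.141, 0.0, 1.387]
force: [-4.0, 1.5, 3.6]
width: 10.4
gripper_force: 58.5
```

>>> move_arm:
  plan:
    - [[0.5,0,10],[0,0,0],0.05]
    - [[0.5,0,11],[0,0,0],0.05]
    - [[3,-0.6,20.7],[0,0,0],0.05]
    - [[5.1,-1,20.4],[0,0,0],0.05]
    - [[0,0,0],[0,0,0],0.05]

```text
clock: 7.88
eef_pos: [472.3, 105.5, 116.0]
tool_rot: [3.141, -0.0, 1.386]
force: [-6.6, 1.4, 0.5]
width: 10.2
gripper_force: 58.8
```

Run:
```python
from h import *
i=cams.get_image("side");cv2.imwrite("pics/s3.png",cv2.resize(i[175:390,175:400],None,fx=2.5,fy=2.5,interpolation=cv2.INTER_CUBIC))
```

```text
(no output)
```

View pics/s3.png

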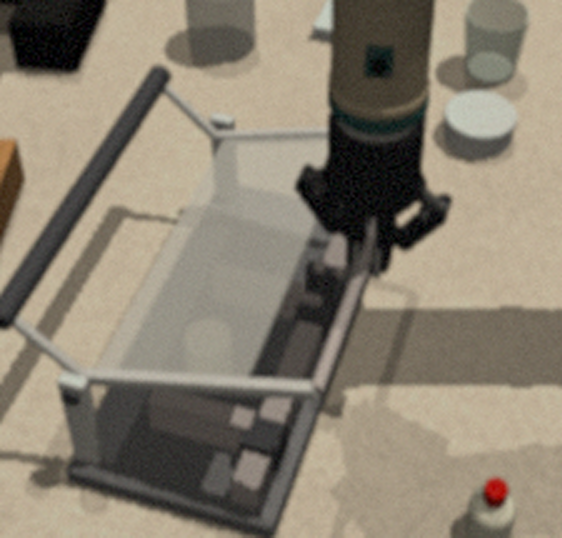

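The guard is rising with the gripper and the bar is held at about crop (375,255). I'll follow the arc on past the balance point.

>>> move_arm:
  plan:
    - [[7.1,-1.3,19.7],[0,0,0],0.05]
    - [[9,-1.7,18.9],[0,0,0],0.05]
    - [[10.8,-2,17.9],[0,0,0],0.05]
    - [[12.5,-2.3,16.7],[0,0,0],0.05]
    - [[14,-2.6,15.3],[0,0,0],0.05]
    - [[15.5,-2.9,13.9],[0,0,0],0.05]
    - [[16.7,-3.1,12.2],[0,0,0],0.05]
    - [[0,0,0],[0,0,0],0.05]

```text
clock: 8.93
eef_pos: [557.5, 89.6, 232.7]
tool_rot: [-3.141, 0.0, 1.386]
force: [-12.8, 0.8, 15.4]
width: 9.9
gripper_force: 60.9
```

>>> move_arm:
  plan:
    - [[17.9,-3.3,10.5],[0,0,0],0.05]
    - [[18.9,-3.5,8.5],[0,0,0],0.05]
    - [[19.6,-3.6,6.6],[0,0,0],0.05]
    - [[20.2,-3.8,4.6],[0,0,0],0.05]
    - [[20.4,-3.8,2.6],[0,0,0],0.05]
    - [[0,0,0],[0,0,0],0.05]

```text
clock: 9.68
eef_pos: [658.1, 70.8, 263.8]
tool_rot: [3.136, -0.002, 1.385]
force: [0.4, 0.8, 5.4]
width: 10.0
gripper_force: 63.2
```

>>> move_arm:
  plan:
    - [[0,0,0],[0,0,0],0.5]
    - [[0,0,0],[0,0,0],0.5]
    - [[0,0,10],[0,0,0],0.5]
    - [[0,0,20],[0,0,0],0.5]
    - [[0,0,30],[0,0,0],0.5]
    - [[0,0,30],[0,0,0],0.5]
    - [[-30,5,20],[0,0,0],0.3]
    - [[-40,7,0],[0,0,0],0.1]
    - [[-40,7,0],[0,0,0],0]
    - [[0,0,0],[0,0,0],0]

```text
clock: 10.92
eef_pos: [542.7, 91.6, 373.1]
tool_rot: [3.141, 0.001, 1.39]
force: [-0.1, -0.4, -0.1]
width: -0.3
gripper_force: 0.0
```

>>> move_arm:
  plan:
    - [[-50,0,0],[0,0,0],0]
    - [[-50,0,0],[0,0,0],0]
    - [[-20,-50,0],[0,0,0],0]
    - [[0,-60,0],[0,0,0],0]
    - [[0,-60,0],[0,0,0],0]
    - [[0,0,0],[0,0,0],0]

```text
clock: 11.68
eef_pos: [425.5, -85.1, 371.7]
tool_rot: [3.141, 0.002, 1.377]
force: [0.0, 1.6, -0.9]
width: -0.1
gripper_force: 0.0
```

Run:
```python
from h import *
i=cams.get_image("side");j=cams.get_image("top");cv2.imwrite("pics/S4.png",i);cv2.imwrite("pics/T4.png",j)
a=cv2.resize(i[170:390,175:375],None,fx=2.4,fy=2.4,interpolation=3);b=cv2.resize(j[140:300,180:340],None,fx=2.4,fy=2.4,interpolation=3)
b=cv2.copyMakeBorder(b,0,a.shape[0]-b.shape[0],0,0,0);o=np.hstack([a[:,:410],b]);print(o.shape)
cv2.imwrite("pics/v4.png",cv2.convertScaleAbs(o,alpha=1.4))
print(status.read_state()["eef_pos"])
```

```text
(528, 794, 3)
[425.93679902 -79.75529896 371.78594062]
```

View pics/v4.png

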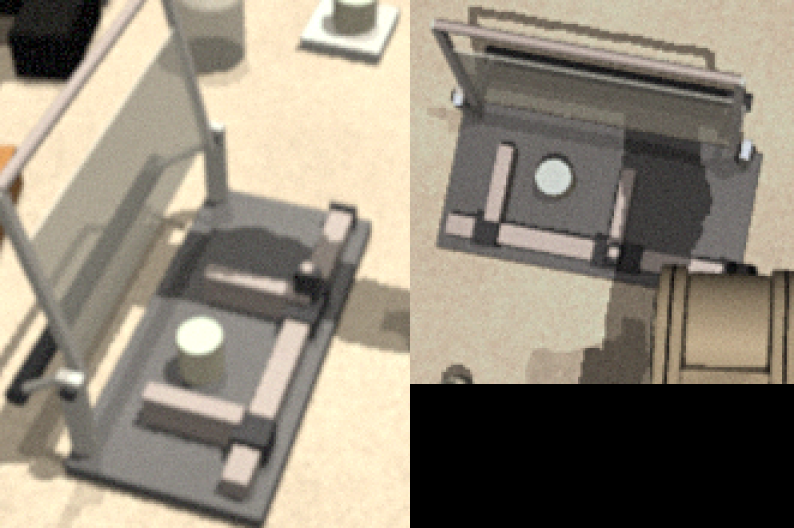

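The guard stands fully open. In the v4 picture the specimen top is at top-crop (554,176), the fixed jaw on its left at about (500,190), and the moving jaw blade at about (622,210). The lug is near side-crop (308,278). Next I'll work out gauge coordinates.

Run:
```python
from h import *
np.set_printoptions(precision=1,suppress=True)
O=np.array([586.3,83.4]);gx=np.array([.983,-.183]);gy=np.array([.183,.983])
G=lambda p:np.array([(p[:2]-O)@gx,(p[:2]-O)@gy])
W=lambda x,y,z:np.r_[O+x*gx+y*gy,z]
j=cv2.cvtColor(cv2.imread("pics/T4.png"),cv2.COLOR_BGR2GRAY)
# intensity along gauge-y at z=60, averaged over gx 15..40
ys=np.arange(-110,140,2.)
prof=lambda x0,x1,z:np.mean([[cv2.getRectSubPix(j,(1,1),tuple(map(float,proj("top",W(x,y,z)))))[0,0] for y in ys] for x in np.arange(x0,x1,4)],0)
for a in((-15,0,60),(25,40,60),(-68,-52,91)):
    print(a);print([(int(y),int(v)) for y,v in zip(ys,prof(*a))])
T=lambda x,y:plane("top",(x-410)/2.4+180-.3,y/2.4+140-.3,70)
print("spec",G(T(554,176)),"r",G(T(534,176)),G(T(574,176)))
print("lug side",G(plane("side",175+308/2.4,170+272/2.4,91)))
# specimen on the plate
m=j[225:270,415:465];_,_,st,c=cv2.connectedComponentsWithStats((m>170).astype('uint8'));print(st,c+[415,225])
```

```text
(-15, 0, 60)
[(-110, 43), (-108, 43), (-106, 42), (-104, 42), (-102, 43), (-100, 44), (-98, 43), (-96, 42), (-94, 42), (-92, 44), (-90, 45), (-88, 44), (-86, 43), (-84, 43), (-82, 43), (-80, 42), (-78, 43), (-76, 44), (-74, 44), (-72, 43), (-70, 44), (-68, 42), (-66, 40), (-64, 42), (-62, 42), (-60, 44), (-58, 43), (-56, 43), (-54, 43), (-52, 43), (-50, 43), (-48, 40), (-46, 38), (-44, 41), (-42, 54), (-40, 70), (-38, 84), (-36, 103), (-34, 126), (-32, 137), (-30, 134), (-28, 120), (-26, 88), (-24, 65), (-22, 66), (-20, 72), (-18, 77), (-16, 76), (-14, 78), (-12, 78), (-10, 76), (-8, 76), (-6, 78), (-4, 79), (-2, 77), (0, 75), (2, 77), (4, 79), (6, 78), (8, 78), (10, 79), (12, 79), (14, 78), (16, 77), (18, 76), (20, 75), (22, 76), (24, 77), (26, 78), (28, 77), (30, 73), (32, 72), (34, 71), (36, 70), (38, 69), (40, 68), (42, 67), (44, 70), (46, 73), (48, 80), (50, 83), (52, 83), (54, 82), (56, 83), (58, 82), (60, 78), (62, 76), (64, 73), (66, 70), (68, 67), (70, 64), (72, 64), (74, 67), (76, 71), (78, 76), (80, 77), (82, 76), (84, 76), (86, 75), (88, 75), (90, 75), (92, 75), (94, 76),
[... 2422 characters left out ...]
), (34, 135), (36, 135), (38, 136), (40, 136), (42, 137), (44, 135), (46, 133), (48, 134), (50, 134), (52, 136), (54, 136), (56, 134), (58, 134), (60, 134), (62, 134), (64, 135), (66, 136), (68, 134), (70, 135), (72, 134), (74, 135), (76, 134), (78, 134), (80, 134), (82, 135), (84, 135), (86, 136), (88, 136), (90, 136), (92, 136), (94, 137), (96, 136), (98, 120), (100, 80), (102, 45), (104, 41), (106, 45), (108, 45), (110, 44), (112, 46), (114, 47), (116, 44), (118, 45), (120, 45), (122, 45), (124, 45), (126, 46), (128, 52), (130, 76), (132, 109), (134, 129), (136, 134), (138, 132)]
spec [17.1 51.9] r [12.6 75.6] [21.5 28.2]
lug side [-63.7 -33.6]
[[   0    0   50   45 2250]] [[439.5 247. ]]
```

The fixed face measures gy = 109.5 against 110 given. The moving face is at about -26.5, so the carriage is at about 0.0235 and needs about 92.5 mm of push. I'll go above the point behind the lug and measure the fingertip height there numerically.

>>> move_arm:
  plan:
    - [[30,36,-30],[0,0,0],0]
    - [[30,36,-40],[0,0,0],0]
    - [[29,36,-50],[0,0,0],0]
    - [[0,0,-50],[0,0,0],0]
    - [[0,0,-50],[0,0,0],0]
    - [[0,0,0],[0,0,0],0]
    - [[0,0,0],[0,0,0],0]

```text
clock: 12.65
eef_pos: [513.4, 27.0, 157.3]
tool_rot: [3.139, -0.001, 1.388]
force: [0.5, 0.8, 0.9]
width: -0.4
gripper_force: 0.0
```

Run:
```python
from h import *
i=cams.get_image("side");cv2.imwrite("pics/S5.png",i)
e=status.read_state()["eef_pos"];print(e)
for z in(0,20,30,40,50,60):print(z,proj("side",e+[0,11,z]).round(1))
g=cv2.cvtColor(i,cv2.COLOR_BGR2GRAY);c=int(proj("side",e)[0])
for r in range(int(proj("side",e)[1])-30,int(proj("side",e)[1])+15):print(r,g[r,c-14:c+15].tolist())
```

```text
[513.84695791  26.6346877  157.79037953]
0 [306.4 255.7]
20 [306.5 249.4]
30 [306.6 246.1]
40 [306.7 242.9]
50 [306.7 239.5]
60 [306.8 236.2]
222 [14, 8, 10, 5, 12, 18, 14, 26, 13, 8, 20, 5, 18, 16, 13, 9, 21, 2, 21, 18, 15, 2, 27, 73, 120, 154, 139, 93, 63]
223 [20, 16, 20, 13, 27, 15, 10, 18, 10, 16, 4, 23, 16, 14, 19, 12, 7, 13, 11, 1, 23, 12, 10, 54, 100, 106, 94, 53, 21]
224 [45, 12, 3, 18, 1, 13, 16, 22, 0, 14, 18, 12, 11, 9, 12, 17, 17, 18, 15, 24, 24, 4, 13, 24, 50, 55, 42, 25, 11]
225 [70, 39, 17, 7, 11, 26, 19, 19, 0, 19, 19, 0, 21, 10, 23, 24, 18, 16, 17, 19, 5, 9, 11, 17, 21, 21, 21, 16, 8]
226 [113, 72, 43, 37, 47, 55, 37, 19, 8, 16, 23, 8, 27, 0, 19, 4, 17, 13, 12, 9, 19, 14, 26, 21, 18, 6, 1, 13, 9]
227 [154, 122, 93, 89, 100, 104, 84, 57, 33, 17, 11, 20, 15, 22, 7, 15, 13, 17, 0, 7, 19, 9, 9, 7, 15, 17, 10, 13, 18]
228 [170, 157, 148, 141, 145, 151, 139, 107, 67, 26, 13, 12, 0, 18, 3, 16, 17, 12, 8, 21, 19, 6, 10, 20, 13, 3, 19, 2, 3]
229 [178, 175, 170, 169, 162, 170, 164, 143, 107, 57, 12, 11, 15, 17, 15, 21, 19, 11, 18, 17, 17, 24, 14, 21, 4, 20, 18, 14, 22]
230 [1
[... 4635 characters left out ...]
7, 108, 111, 105, 108, 107, 109, 110, 109, 98, 99, 116, 149, 164, 165, 164, 166, 162, 162, 164, 163, 144]
263 [107, 110, 105, 108, 109, 108, 109, 107, 108, 105, 110, 113, 104, 112, 110, 106, 91, 93, 125, 155, 164, 166, 163, 163, 168, 163, 167, 153, 120]
264 [111, 108, 111, 108, 107, 108, 112, 114, 107, 108, 111, 114, 110, 111, 114, 103, 95, 105, 141, 164, 164, 164, 168, 163, 162, 166, 161, 139, 103]
265 [105, 107, 111, 110, 114, 110, 109, 110, 111, 115, 113, 109, 110, 106, 117, 109, 104, 113, 153, 165, 167, 164, 162, 164, 167, 162, 155, 128, 90]
266 [111, 111, 111, 113, 112, 113, 110, 114, 110, 111, 111, 111, 115, 113, 111, 111, 116, 130, 158, 166, 162, 162, 165, 167, 165, 169, 152, 108, 81]
```

The fingertip sits about 36 mm above the reported TCP, which agrees with the grip tests. I'll descend behind the lug to a reported z of about 34, putting the tip at about 70.

>>> move_arm:
  plan:
    - [[0,0,-40],[0,0,0],0]
    - [[0,0,-35],[0,0,0],0]
    - [[1,0,-20],[0,0,0],0]
    - [[0,0,-15],[0,0,0],0]
    - [[0,0,-8],[0,0,0],0]
    - [[0,0,-4],[0,0,0],0]
    - [[0,0,0],[0,0,0],0]
    - [[0,0,0],[0,0,0],0]

```text
clock: 13.7
eef_pos: [513.4, 25.6, 34.1]
tool_rot: [3.141, -0.0, 1.387]
force: [0.3, 0.6, 1.1]
width: -0.1
gripper_force: 0.0
```

Run:
```python
from h import *
i=cams.get_image("side");print(status.read_state()["eef_pos"])
cv2.imwrite("pics/s6.png",cv2.convertScaleAbs(cv2.resize(i[190:370,220:380],None,fx=3.3,fy=3.3,interpolation=3),alpha=1.6))
```

```text
[513.35626755  25.62833199  34.0865192 ]
```

View pics/s6.png

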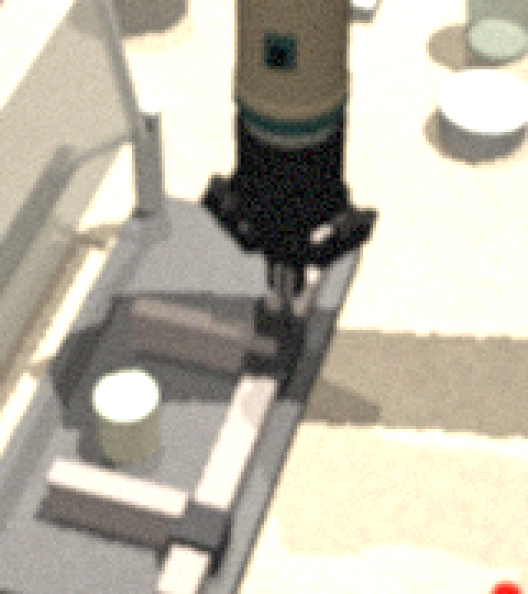

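The fingers are behind the lug at about crop (285,290), and the specimen stands ahead at (127,415). I'll start pushing slowly.

>>> move_arm:
  plan:
    - [[0.7,3.9,0],[0,0,0],0]
    - [[0.7,3.9,0],[0,0,0],0]
    - [[0.7,3.9,0],[0,0,0],0]
    - [[0.7,3.9,0],[0,0,0],0]
    - [[0.7,3.9,0],[0,0,0],0]
    - [[0,0,0],[0,0,0],0]

```text
clock: 14.5
eef_pos: [516.1, 43.2, 33.7]
tool_rot: [-3.141, 0.003, 1.386]
force: [0.1, -4.9, 3.6]
width: 0.3
gripper_force: 2.5
```

>>> move_arm:
  plan:
    - [[0.9,4.9,0],[0,0,0],0]
    - [[0.9,4.9,0],[0,0,0],0]
    - [[0.9,4.9,0],[0,0,0],0]
    - [[0.9,4.9,0],[0,0,0],0]
    - [[0,0,0],[0,0,0],0]

```text
clock: 15.12
eef_pos: [519.8, 63.3, 33.6]
tool_rot: [-3.141, 0.002, 1.386]
force: [0.2, -4.9, 1.9]
width: 0.1
gripper_force: 2.4
```

```bash
cat > m.py <<'E'
from h import *
O=np.array([586.3,83.4]);gx=np.array([.983,-.183]);gy=np.array([.183,.983])
e=status.read_state();p=e["eef_pos"];print("tip gx,gy",((p[:2]-O)@gx).round(1),((p[:2]-O)@gy).round(1),"z",p[2].round(1),"F along gy",(e["force"][:2]@gy).round(1),"gx",(e["force"][:2]@gx).round(1),e["clock"])
i=cams.get_image("side");j=cams.get_image("top")
W=lambda x,y,z:np.r_[O+x*gx+y*gy,z]
ys=np.arange(-50,130,1.)
for n,im in(("side",i),("top",j)):
    g=cv2.cvtColor(im,cv2.COLOR_BGR2GRAY)
    for x0,x1 in((-35,-15),(20,40)):
        v=np.mean([[cv2.getRectSubPix(g,(1,1),tuple(map(float,proj(n,W(x,y,60)))))[0,0] for y in ys] for x in np.arange(x0,x1,3)],0)
        d=np.gradient(cv2.GaussianBlur(v.reshape(1,-1).astype(float),(0,0),1.5)[0])
        k=[a for a in range(2,len(d)-2) if abs(d[a])==max(abs(d[a-2:a+3])) and abs(d[a])>3]
        print(n,x0,[(int(ys[a]),int(d[a])) for a in k])
E
python3 m.py
```

```text
tip gx,gy -61.7 -31.9 z 33.6 F along gy -4.7 gx 1.1 15.125
side -35 [(-41, -4), (65, 3), (109, 8), (127, -9)]
side 20 [(-26, -4), (-17, 3), (-2, -3), (25, 5), (68, -4), (109, 13), (127, -9)]
top -35 [(-31, 4), (101, -3), (109, 14), (127, -7)]
top 20 [(-18, 6), (-2, -6), (38, 6), (71, -3), (101, -6), (110, 14), (127, -7)]
```

>>> move_arm:
  plan:
    - [[0.9,4.9,0],[0,0,0],0]
    - [[0.9,4.9,0],[0,0,0],0]
    - [[0.9,4.9,0],[0,0,0],0]
    - [[0.9,4.9,0],[0,0,0],0]
    - [[0.7,3.9,0],[0,0,0],0]
    - [[0.5,2.9,0],[0,0,0],0]
    - [[0.5,2.9,0],[0,0,0],0]
    - [[0.5,2.9,0],[0,0,0],0]
    - [[0.5,2.9,0],[0,0,0],0]
    - [[0.5,2.9,0],[0,0,0],0]

```text
clock: 16.48
eef_pos: [526.8, 100.6, 33.6]
tool_rot: [-3.141, 0.003, 1.385]
force: [0.4, -6.8, 2.6]
width: 0.1
gripper_force: 3.2
```

>>> move_arm:
  plan:
    - [[0.7,3.9,0],[0,0,0],0]
    - [[0.7,3.9,0],[0,0,0],0]
    - [[0.7,3.9,0],[0,0,0],0]
    - [[0.5,2.9,0],[0,0,0],0]
    - [[0.5,2.9,0],[0,0,0],0]
    - [[0,0,0],[0,0,0],0]

```text
clock: 17.23
eef_pos: [530.2, 118.7, 33.6]
tool_rot: [3.141, 0.002, 1.386]
force: [0.6, -4.9, 1.9]
width: -0.2
gripper_force: 2.6
```

```bash
python3 m.py
```

```text
tip gx,gy -61.6 24.4 z 33.6 F along gy -4.7 gx 1.4 17.225
side -35 [(-6, 5), (109, 14), (127, -9)]
side 20 [(-36, 6), (11, -3), (38, 4), (90, -4), (110, 4), (127, -3)]
top -35 [(-47, -3)]
top 20 [(-30, -3), (38, 6), (53, -3), (59, 4), (82, -3), (113, 3)]
```

>>> move_arm:
  plan:
    - [[0.4,2,0],[0,0,0],0]
    - [[0.4,2,0],[0,0,0],0]
    - [[0.4,2,0],[0,0,0],0]
    - [[0.3,1.5,0],[0,0,0],0]
    - [[0.2,1,0],[0,0,0],0]
    - [[0,0,0],[0,0,0],0]

```text
clock: 18.08
eef_pos: [531.7, 126.7, 33.6]
tool_rot: [-3.142, 0.002, 1.385]
force: [0.7, -5.8, 3.2]
width: 0.2
gripper_force: 3.0
```

>>> move_arm:
  plan:
    - [[0.1,0.7,0],[0,0,0],0]
    - [[0.1,0.7,0],[0,0,0],0]
    - [[0,0,0],[0,0,0],0]

```text
clock: 18.45
eef_pos: [531.9, 128.0, 33.6]
tool_rot: [3.142, 0.003, 1.385]
force: [0.1, -6.3, 3.7]
width: -0.4
gripper_force: 3.1
```

>>> move_arm:
  plan:
    - [[0.1,0.5,0],[0,0,0],0]
    - [[0.1,0.5,0],[0,0,0],0]
    - [[0,0,0],[0,0,0],0]

```text
clock: 18.82
eef_pos: [532.1, 129.0, 33.6]
tool_rot: [-3.142, 0.003, 1.385]
force: [0.2, -5.7, 2.6]
width: -0.0
gripper_force: 3.1
```

>>> move_arm:
  plan:
    - [[0.1,0.5,0],[0,0,0],0]
    - [[0,0,0],[0,0,0],0]

```text
clock: 19.08
eef_pos: [532.2, 129.5, 33.6]
tool_rot: [-3.142, 0.003, 1.385]
force: [1.1, -5.3, 3.3]
width: -0.3
gripper_force: 3.1
```

>>> move_arm:
  plan:
    - [[0.1,0.5,0],[0,0,0],0]
    - [[0,0,0],[0,0,0],0]

```text
clock: 19.32
eef_pos: [532.2, 129.8, 33.6]
tool_rot: [-3.141, 0.003, 1.385]
force: [0.3, -5.7, 3.4]
width: -0.0
gripper_force: 3.2
```

```bash
python3 m.py
```

```text
tip gx,gy -61.7 35.8 z 33.6 F along gy -5.5 gx 1.3 19.325
side -35 [(5, 5), (109, 14), (127, -8)]
side 20 [(-25, 5), (18, -3), (49, 4), (101, -4), (126, -3)]
top -35 [(-40, -4)]
top 20 [(-17, -3), (49, 6), (65, -4), (71, 5), (102, -4)]
```

>>> move_arm:
  plan:
    - [[0.1,0.5,0],[0,0,0],0]
    - [[0,0,0],[0,0,0],0]

```text
clock: 19.68
eef_pos: [532.2, 129.9, 33.6]
tool_rot: [-3.141, 0.003, 1.385]
force: [0.5, -7.8, 3.1]
width: -0.1
gripper_force: 3.6
```

>>> move_arm:
  plan:
    - [[0.1,0.5,0],[0,0,0],0]
    - [[0,0,0],[0,0,0],0]

```text
clock: 19.92
eef_pos: [532.2, 129.8, 33.6]
tool_rot: [-3.141, 0.004, 1.385]
force: [0.1, -7.4, 4.0]
width: -0.1
gripper_force: 4.0
```

The tip stopped advancing and the force rose by about 2 N, so the specimen is nipped. I'll back off and retreat.

>>> move_arm:
  plan:
    - [[-0.5,-3,0],[0,0,0],0]
    - [[-1,-5,0],[0,0,0],0]
    - [[-1,-6,0],[0,0,0],0]
    - [[0,0,30],[0,0,0],0]
    - [[0,0,50],[0,0,0],0]
    - [[0,0,60],[0,0,0],0]
    - [[0,-20,50],[0,0,0],0]
    - [[-30,-50,0],[0,0,0],0]
    - [[-30,-50,0],[0,0,0],0]
    - [[-20,-50,0],[0,0,0],0]

```text
clock: 21.18
eef_pos: [448.4, -52.1, 223.8]
tool_rot: [3.141, 0.0, 1.388]
force: [0.3, 0.3, -0.1]
width: -0.5
gripper_force: 0.0
```

>>> move_arm:
  plan:
    - [[-10,-58,0],[0,0,0],0]
    - [[0,-58,0],[0,0,0],0]
    - [[0,-58,0],[0,0,0],0]
    - [[0,-58,0],[0,0,0],0]
    - [[0,0,0],[0,0,0],0]
    - [[0,0,0],[0,0,0],0]

```text
clock: 21.92
eef_pos: [439.8, -282.0, 223.3]
tool_rot: [-3.141, -0.001, 1.387]
force: [-0.6, 0.6, 0.7]
width: -0.4
gripper_force: 0.0
```

```bash
python3 m.py
python3 - <<'E'
from h import *
g=cv2.cvtColor(cams.get_image("top"),cv2.COLOR_BGR2GRAY);cv2.imwrite("pics/T9.png",g)
# jaw squareness / specimen: face edge positions at several gx
O=np.array([586.3,83.4]);gx=np.array([.983,-.183]);gy=np.array([.183,.983])
ys=np.arange(40,118,1.)
for z,xs in((60,(-40,-30,-20,-10,0,8,30,38)),(70,(10,14,18,22))):
  for x in xs:
    v=[int(np.mean([cv2.getRectSubPix(g,(1,1),tuple(map(float,proj("top",np.r_[O+(x+k)*gx+y*gy,z]))))[0,0] for k in(-3,0,3)])) for y in ys]
    print(z,x,v[::2])
E
```

```text
tip gx,gy -77.1 -386.0 z 223.3 F along gy 0.5 gx -0.7 21.925
side -35 [(49, 6), (67, -11), (99, 7), (109, 7), (127, -8)]
side 20 [(49, 6), (102, -9), (110, 9), (127, -8)]
top -35 [(43, -5), (50, 15), (65, -10), (101, -6), (110, 14), (127, -8)]
top 20 [(43, -6), (50, 14), (65, -10), (71, 7), (103, -4), (111, 5), (127, -7)]
60 -40 [46, 43, 39, 46, 65, 92, 110, 116, 109, 109, 113, 115, 106, 85, 58, 54, 55, 58, 62, 65, 69, 78, 78, 78, 78, 77, 76, 78, 77, 74, 68, 52, 37, 38, 63, 98, 131, 140, 140]
60 -30 [77, 64, 47, 39, 63, 99, 135, 142, 140, 136, 138, 136, 126, 98, 80, 77, 79, 81, 79, 79, 78, 79, 79, 79, 79, 79, 79, 80, 77, 77, 70, 53, 44, 44, 63, 98, 131, 140, 140]
60 -20 [76, 66, 49, 45, 65, 103, 134, 140, 138, 138, 137, 135, 123, 101, 82, 75, 76, 77, 79, 79, 77, 79, 80, 78, 78, 78, 79, 80, 80, 75, 67, 52, 40, 45, 67, 104, 132, 141, 140]
60 -10 [76, 67, 49, 45, 64, 99, 128, 139, 138, 139, 141, 140, 127, 103, 74, 74, 75, 74, 68, 66, 68, 69, 68, 68, 67, 67, 67, 67, 67, 66, 61, 47, 38, 41, 66, 101, 133, 140, 139]
60 0 [76, 66, 50, 43, 64, 96, 131, 139, 140, 138, 138, 135, 125, 95, 69, 65
[... 763 characters left out ...]
, 157, 155, 154, 154, 155, 155, 155, 154, 154, 154, 154, 153, 154, 155, 154, 150, 144, 134, 133, 135, 135, 137]
70 14 [66, 51, 42, 61, 93, 130, 140, 137, 137, 138, 135, 123, 108, 112, 144, 157, 158, 156, 153, 154, 155, 156, 156, 154, 153, 154, 155, 155, 154, 153, 155, 155, 155, 149, 141, 134, 136, 137, 136]
70 18 [68, 51, 47, 60, 93, 125, 139, 136, 137, 138, 136, 125, 112, 105, 137, 156, 156, 154, 153, 155, 156, 155, 154, 154, 154, 154, 155, 155, 152, 153, 154, 154, 154, 149, 140, 136, 137, 136, 137]
70 22 [69, 52, 46, 60, 94, 125, 139, 138, 138, 138, 135, 122, 98, 92, 119, 156, 158, 156, 155, 155, 154, 153, 154, 155, 155, 154, 154, 153, 154, 155, 155, 155, 150, 140, 131, 133, 137, 137, 139]
```

The jaw edge sits at gy ≈ 65.7 all along the blade, so it is square. The gap is about 44 mm and the specimen's edges meet both faces.

```bash
python3 -c "
from cell import ctrl
print(ctrl.finish_job())"
```

```text
the job is handed in; nothing more can be done
None
```

I handed the job in at about 22 s: the guard rests fully open, and the slim specimen is nipped upright between both jaws, with the moving jaw square and the gap about 44 mm by camera; no verdict came back.

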